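# Stand up the toppled glass cell and hold it in the light path of the gauge

## Robot

A 7-joint arm with a two-finger parallel gripper is mounted at the origin on a cart in front of the work surface, level with it; the furniture and walls round the work are solid. World frame = base frame: x ahead of the robot, y to its left, z up, the work surface at z = 0. Lengths are in m, angles in rad, forces in N, time in s.
With the tool pointing down it reaches from about 0.35 to 0.9 m from the base axis. Payload 8.1 kg.
Tool frame: the origin (TCP) lies at the very end of the fingers, on their centre line; the grasp point (between the pads) lies 19 mm behind it; z points along the fingers, y is the line along which they close (so a half turn about z gives the same grasp; the last joint's range is limited). The gripper opens to 92 mm and grips with 3 to 60 N. Pads are 19 mm wide; open, the fingers measure 130 mm over their backs; the gripper's body (75 mm by 190 mm) begins 47 mm behind the grasp point.
Start: joints at [1.187, 0.434, 0.025, 1.573, -0.012, 1.134, -0.075], TCP at [0.173, -0.601, 0.227] pointing down, gripper open.
Joint ranges: [-2.62, 2.62], [-0.44, 2.09], [-1.27, 1.32], [0.08, 2.57], [-1.32, 4.46], [0.12, 2], [-2.74, 2.74]. Speed limits (rad/s): [2.22, 2.22, 3.01, 3.01, 3.14, 3.14, 3.14].

## Interface

Orientations are given as a rotation vector (axis times angle).
In Python, from cell import readout, cams, job gives the robot as it stands.
- The arm moves only by the tool drive_tool, never from a script. Its argument "commands" is a list of rows, each a list of 3 entries, a list of its own where there are three numbers: the turn, a rotation vector about the tool's x, y, z in rad, then the shift along the tool's x, y, z in cm, then the gripper's target within -1 to 1 (fully open at 1, half-way at 0, shut at -1). A call has 1 to 20 rows; each row is the pose to reach, as a shift and turn from the pose commanded when the call began, along the tool's axes at that moment; what a row does not reach only later rows make up. A row lasts 1/12 s, in which the tool goes at most 41.7 mm and 7.16 degrees, less where a joint would pass 70% of its speed; a pose out of reach is approached as far as the arm can. A call with a gripper value outside its range is refused whole. The fingers move at their own pace and stop on an object; "newtons" is the grip in N (left out, the last holds). Time passes only in rows, so rows that repeat a pose let the fingers close. It gives the time, the measured TCP pose, the force, the opening and the grip force at its end, in the units of the state.
- readout.observe(): the state, without advancing time (a new reading comes with each control period).
- cams.get_image(name): name is "scene" or "top"; returns the picture (400x640x3 uint8, blue, green, red); there is no depth.
- cams.camera_info(name): a dict with "camera_matrix" (3x3 intrinsics, pixels), "k1" (the pictures are not rectified: a ray, as slopes to the right and down, at radius r is drawn at 1 + k1 r^2 times it, then the intrinsics apply), "R" (3x3) and "t" (3): a world point X has camera coordinates R X + t. Camera axes: x right, y down, z forward; pixel columns grow to the right and rows downward; lengths in m; the calibration is good to about 2 mm. A picture is of the moment at which its call begins. camera_info takes no time and is no camera call.
- job.sign_off(): hands the job in; it is judged then, once.
The state is a dict: "clock": time; "joints": joint angles; "dq": joint speeds; "joint_efforts": joint torques, N m; "position": TCP position; "ee_rot": TCP orientation; "force": force on the tool from outside, world axes, zero at the start; "ft_torque": the same for the moment, N m; "width": opening from 0.0 (shut) to 1.0 (fully open); "gripper_force": force on a finger pad.
Only numpy, scipy, OpenCV 4.12 (cv2) and the standard library are available. Lean on these libraries where they do the work, as an engineer would, in place of code of your own. Each camera call takes 0.05 s, during which the arm holds its last target. There are 200 camera calls.

## Task

The green glass reference cell has been knocked over: stand it upright on the desk, end with the orange-banded cap up, and let go of it. Then take it by its two white frosted faces and hold it upright in mid-air in the light gauge, midway between lamp and receiver, so that the light goes through the middle of its two clear green faces, square to them; finish while still holding it there, clear of the gauge. The fingers must never touch the clear faces, and the metal dish and the black loupe must stay where they are.

Things in the scene. Friction and masses are not known exactly. Their poses are not given: they have to be found in the camera images.
- cell: Green glass cell, 38 x 26 x 90 mm, 0.13 kg. Origin: centre of foot's underside. z: along its length, foot to cap. x: through the clear green faces, 34 mm apart; the light must go along x. y: through the white frosted faces, 26 mm apart; grip here. Black foot (z 0-8 mm) and cap (z 80-90, orange band) are 38 (x) by 24 mm (y): 2 mm proud of the clear faces, 1 mm behind the frosted. Glass: z 8-80.
- clear_a: Clear green face at x = +17 mm of the cell, 21 x 70 mm; origin at its centre, axes as the cell's. Not to be touched by the fingers.
- clear_b: Clear green face at x = -17 mm of the cell, 21 x 70 mm; origin at its centre, axes as the cell's. Not to be touched by the fingers.
- frosted_a: White frosted face at y = +13 mm of the cell, 33 mm (x) by 71 mm (z); origin at its centre, 44 mm above the underside of the foot, axes as the cell's.
- frosted_b: White frosted face at y = -13 mm of the cell, 33 mm (x) by 71 mm (z); origin at its centre, 44 mm above the underside of the foot, axes as the cell's.
- cell_mid (a point): Centre of the glass of the cell, on its axis, 44 mm above the underside of the foot; axes as the cell's. At the start the cell lies flat on the desk on one clear side, resting on foot and cap: long axis level, 19 mm high, the other clear face up, the frosted faces upright at its sides.
- cell_cap (a point): Centre of the top of the cell's cap, on its axis, 90 mm above the underside of the foot. At the start the cap points to the robot's left (+y), turned up to 23 degrees either way. Upright, the cell stands freely on its foot.
- gauge: Light gauge, fixed: base plate 80 (x) x 236 (y) x 12 mm, two grey heads 56 x 44 mm, 102 mm high (a knob to 110), at y = +93 mm (lamp, brass ring, yellow lens) and -93 mm (receiver, blue ring, dark window). Snouts of 30 mm diameter reach inward to y = +-55 mm: 110 mm free between. Origin: under the plate's centre, on the desk. x points away from the robot, turned up to 20 degrees either way.
- beam_mid (a point): Middle of the light path, midway between lamp and receiver: 80 mm above the desk, straight above the gauge's origin; axes as the gauge's. The light is a thin level beam along y.
- screw_dish: Bystander: round metal dish, 82 mm across, 16 mm high, loose on the desk; origin at the centre of its underside.
- loupe: Bystander: black ring-shaped loupe, 39 mm across, 26 mm high, loose; origin at the centre of its underside.
There are look-alikes about, which are no part of the job. What is shaped like the cell but purple is not meant.

How it is judged:
By the outcome, as a careful person would: the job done as asked, in the order asked, and still so for the second after the job is handed in, while the arm keeps its last pose, push and grip.
It also fails if it takes over 64 s, if anything falls off the work surface, if the arm or the gripper's body presses on something with over 40 N, if the wrist force passes 120 N, or if a joint passes its speed limit or range.

## Working session

There is one attempt and no reset: what is moved stays moved. The work goes in short steps, Python scripts to look and compute and a tool call to move; the robot and the scene stay as the last step left them, time stands still between calls to the robot, and variables do not carry over. Pictures are saved under pics/ and viewed, at most 10 in all, crops included, and the job is handed in when it is done.

Besides the shell and the picture viewer there is one more tool, called as a command line: name --argument value ..., lists and objects as JSON in quotes. drive_tool: Moves the arm, as the interface text tells. Its arguments: {"type":"object","properties":{"commands":{"type":"array"},"newtons":{"type":"number"}},"required":["commands"]}

```bash
mkdir -p pics; ls
python3 - <<'E'
from cell import readout,cams,job
import cv2,numpy as np
s=readout.observe()
for k,v in s.items(): print(k,np.round(v,3))
for n in("scene","top"):
    im=cams.get_image(n); cv2.imwrite(f"pics/{n}0.png",im)
    i=cams.camera_info(n); print(n,i)
E
```

```text
pics
clock 0.0
joints [ 1.187  0.435  0.025  1.574 -0.012  1.134 -0.075]
dq [-0.     0.002  0.001  0.001 -0.    -0.     0.   ]
joint_efforts [ 1.0000e-03 -6.6784e+01  9.8600e-01 -3.1446e+01 -6.0000e-02  4.3000e-02
  0.0000e+00]
position [ 0.173 -0.6    0.226]
ee_rot [-3.109e+00 -4.390e-01  1.000e-03]
force [-0.227 -0.328  0.508]
ft_torque [-0.043  0.059  0.009]
gripper_force 0.0
width 0.998
scene {'camera_matrix': array([[409.22772165,   0.        , 320.97377003],
       [  0.        , 409.22772165, 205.0746182 ],
       [  0.        ,   0.        ,   1.        ]]), 'k1': 0.02189882862887294, 'R': array([[ 0.77092376, -0.63683695, -0.01073602],
       [-0.41421594, -0.48848256, -0.76799085],
       [ 0.48384059,  0.59650942, -0.64037082]]), 't': array([-0.16212254,  0.44815322,  0.50732483])}
top {'camera_matrix': array([[517.76095198,   0.        , 329.13841795],
       [  0.        , 517.76095198, 193.72433998],
       [  0.        ,   0.        ,   1.        ]]), 'k1': -0.05345421858546354, 'R': array([[ 0.06637095, -0.99779235, -0.00230681],
       [-0.97535558, -0.06439061, -0.211034  ],
       [ 0.21041957,  0.01625649, -0.977476  ]]), 't': array([0.32519179, 0.51651106, 1.01135761])}
```

View pics/scene0.png

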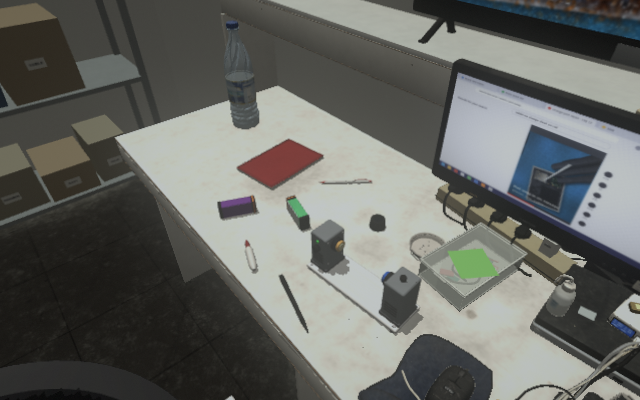

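View pics/top0.png

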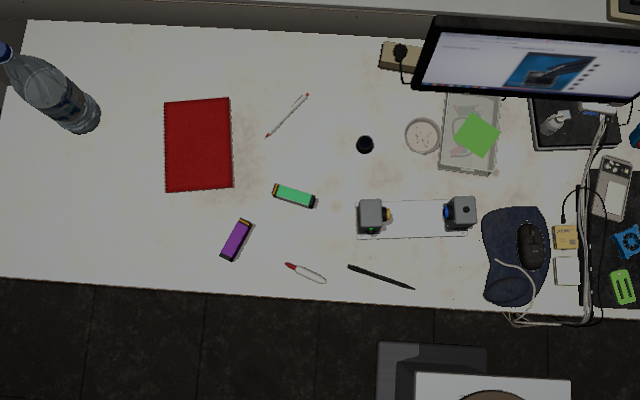

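The scene view shows the green cell at (297,212), and the top view shows it at (294,195). Other candidates in the top view are the purple block (236,240), which is excluded, the green note in the tray (477,135) and the green clip (623,287). Only (294,195) is a green cell-sized block with black ends. I'll confirm it in a crop.

```bash
cat > h.py <<'E'
import cv2,numpy as np
from cell import readout,cams
from scipy.spatial.transform import Rotation as Ro
def ray(n,uv):
    i=cams.camera_info(n);K=i["camera_matrix"];R=np.array(i["R"]);t=np.array(i["t"])
    d=np.array([[(uv[0]-K[0,2])/K[0,0],(uv[1]-K[1,2])/K[1,1]]]).reshape(2)
    u=d.copy()
    for _ in range(20): u=d/(1+i["k1"]*(u@u))
    return -R.T@t, R.T@np.array([u[0],u[1],1.])
def onz(n,uv,z):
    o,d=ray(n,uv); return o+d*(z-o[2])/d[2]
def two(uv1,uv2):
    o1,d1=ray("scene",uv1);o2,d2=ray("top",uv2)
    s=np.linalg.lstsq(np.c_[d1,-d2],o2-o1,rcond=None)[0]
    a,b=o1+s[0]*d1,o2+s[1]*d2; return (a+b)/2,np.linalg.norm(a-b)
def proj(n,X):
    i=cams.camera_info(n);c=np.array(i["R"])@X+i["t"];u=c[:2]/c[2];u=u*(1+i["k1"]*(u@u));K=i["camera_matrix"]
    return u*K[0,0]+K[:2,2]
E
python3 - <<'E'
from h import *
t=cv2.imread("pics/top0.png");s=cv2.imread("pics/scene0.png")
a=cv2.resize(t[175:245,260:485],None,fx=3.5,fy=3.5,interpolation=cv2.INTER_CUBIC)
b=cv2.resize(s[185:335,270:430],None,fx=2.3,fy=2.3,interpolation=cv2.INTER_CUBIC)
c=np.zeros((a.shape[0]+b.shape[0],800,3),np.uint8);c[:a.shape[0],:a.shape[1]]=a;c[a.shape[0]:,:b.shape[1]]=b
cv2.imwrite("pics/crop0.png",c);print(c.shape,a.shape)
h=cv2.cvtColor(t,cv2.COLOR_BGR2HSV)
m=cv2.inRange(h,(50,90,80),(85,255,255));m[:,:255]=0;m[:,330:]=0
cs,_=cv2.findContours(m,0,2);k=max(cs,key=cv2.contourArea);r=cv2.minAreaRect(k);print(r)
P=[onz("top",p,.036)[:2] for p in cv2.boxPoints(r)];print(np.round(P,4),np.round(onz("top",r[0],.036),4))
m=cv2.inRange(h,(5,120,80),(22,255,255));m[:,:255]=0;m[:,330:]=0;m[:160]=0;m[230:]=0
ys,xs=np.nonzero(m);print("orange",len(xs),xs.mean() if len(xs) else 0,ys.mean() if len(xs) else 0)
E
```

```text
(590, 800, 3) (245, 788, 3)
((293.3791198730469, 194.3828582763672), (34.57991409301758, 10.539596557617188), 17.525569915771484)
[[0.4896 0.4717]
 [0.5116 0.4669]
 [0.4938 0.3959]
 [0.472  0.4009]] [0.4917 0.4338 0.036 ]
orange 24 274.6666666666667 188.75
```

View pics/crop0.png

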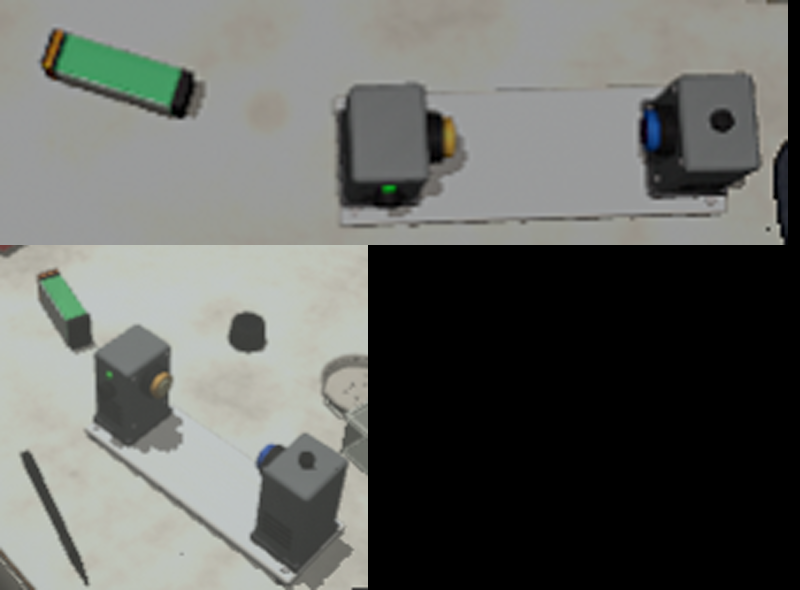

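The crop confirms the green block with black ends. Its orange-banded cap is at top px (274,189), on the left (+y) side, so this is the cell. The gauge has its lamp at (371,213) and its receiver at (461,212). Next I'll compute the gauge pose and the pre-grasp move.

```bash
cat >> h.py <<'E'
def tool(cap_az,tilt,flip=1):
    "tool z = down tilted by tilt (rad) toward horizontal azimuth cap_az; tool y horizontal, az cap_az-90deg"
    c=np.array([np.cos(cap_az),np.sin(cap_az),0]);z=np.array([0,0,-np.cos(tilt)])+np.sin(tilt)*c
    y=flip*np.array([c[1],-c[0],0]);return np.c_[np.cross(y,z),y,z]
def move(p,R,p0=None,R0=None):
    s=readout.observe()
    if p0 is None:p0=np.array(s["position"]);
    if R0 is None:R0=Ro.from_rotvec(s["ee_rot"]).as_matrix()
    print("turn",np.round(Ro.from_matrix(R0.T@R).as_rotvec(),3),"shift cm",np.round(R0.T@(np.array(p)-p0)*100,2))
E
python3 - <<'E'
from h import *
f=lambda l:np.array([[x/3.5+260-.36,y/3.5+175-.36] for x,y in l])
pl=f([(341,225),(724,212)]);L=f([(350,86),(424,85),(427,178),(350,180)]);Rr=f([(680,77),(753,73),(760,166),(684,170)])
P=[onz("top",p,.012) for p in pl];print("plate near",np.round(P,4),np.linalg.norm(P[0]-P[1]))
cl=np.mean([onz("top",p,.102) for p in L],0);cr=np.mean([onz("top",p,.102) for p in Rr],0)
g=cl-cr;print("heads",cl,cr,np.linalg.norm(g),"mid",(cl+cr)/2,"y-axis az",np.degrees(np.arctan2(g[1],g[0])))
g=P[0]-P[1];print("plate az",np.degrees(np.arctan2(g[1],g[0])));u=g/np.linalg.norm(g);xa=np.array([u[1],-u[0],0])
print("origin from plate",(P[0]+P[1])/2+.04*xa)
s=readout.observe()
az=np.arctan2(.0709,.0177);c=np.array([np.cos(az),np.sin(az),0])
R=tool(az,-np.radians(40))
gp=np.array([.4917,.4338,.025])+.010*c
print("cap az",np.degrees(az),"grasp",gp)
for h in(.15,0.0): move(gp+.019*R[:,2]-h*R[:,2],R)
for n in(299,212),: pass
for nm,uv in(("dish",(422,136)),("loupe",(365,145))): print(nm,onz("top",uv,.01))
E
```

```text
plate near [[0.4099 0.2941 0.012 ]
 [0.4327 0.0632 0.012 ]] 0.23208173583615316
heads [0.45202432 0.2748864  0.102     ] [0.47028517 0.08949672 0.102     ] 0.1862868558033334 mid [0.46115475 0.18219156 0.102     ] y-axis az 95.62548038817039
plate az 95.65381736938264
origin from plate [0.46110709 0.18261371 0.012     ]
cap az 75.98277272105769 grasp [0.49412214 0.44350223 0.025     ]
turn [-0.366 -0.633 -1.001] shift cm [ 63.99 -98.65  10.2 ]
turn [-0.366 -0.633 -1.001] shift cm [ 59.15 -90.29  21.68]
dish [0.64727848 0.16345846 0.01      ]
loupe [0.61809778 0.28806573 0.01      ]
```

Run:
```python
from h import *
move([.45,-.25,.34],tool(np.radians(40),0))
move([.50,.10,.34],tool(np.radians(60),0))
move([.52,.42,.27],tool(np.radians(76),0))
```

```text
turn [-0.001 -0.    -0.417] shift cm [ 36.31 -25.98 -11.37]
turn [-0.001 -0.    -0.766] shift cm [ 50.81 -58.23 -11.32]
turn [-1.000e-03 -1.000e-03 -1.046e+00] shift cm [ 61.6  -88.41  -4.28]
```

drive_tool --commands '[[[0, 0, -0.1], [7.3, -5.2, -2.3], 1], [[0, 0, -0.2], [14.5, -10.4, -4.6], 1], [[0, 0, -0.25], [21.8, -15.6, -6.9], 1], [[0, 0, -0.33], [29, -20.8, -9.1], 1], [[0, 0, -0.42], [36.3, -26, -11.4], 1], [[0, 0, -0.42], [36.3, -26, -11.4], 1], [[0, 0, -0.42], [36.3, -26, -11.4], 1], [[0, 0, -0.77], [50.8, -58.2, -11.3], 1], [[0, 0, -0.77], [50.8, -58.2, -11.3], 1], [[0, 0, -0.77], [50.8, -58.2, -11.3], 1], [[0, 0, -0.77], [50.8, -58.2, -11.3], 1], [[0, 0, -0.77], [50.8, -58.2, -11.3], 1], [[0, 0, -0.77], [50.8, -58.2, -11.3], 1], [[0, 0, -0.77], [50.8, -58.2, -11.3], 1], [[0, 0, -1.05], [61.6, -88.4, -4.3], 1], [[0, 0, -1.05], [61.6, -88.4, -4.3], 1], [[0, 0, -1.05], [61.6, -88.4, -4.3], 1], [[0, 0, -1.05], [61.6, -88.4, -4.3], 1], [[0, 0, -1.05], [61.6, -88.4, -4.3], 1], [[0, 0, -1.05], [61.6, -88.4, -4.3], 1]]'

```text
clock: 1.77
position: [0.4755, 0.1456, 0.2974]
ee_rot: [2.472, 1.939, -0.0]
force: [0.9, -0.8, 0.1]
width: 0.999
gripper_force: 0.0
```

Run:
```python
from h import *
print(np.round(readout.observe()["joints"],2))
az=np.radians(76);c=np.array([np.cos(az),np.sin(az),0])
R=tool(az,-np.radians(40))
gp=np.array([.4941,.4435,.026])
for h in(.12,): move(gp+.019*R[:,2]-h*R[:,2]+[0,0,.03],R)
```

```text
[ 0.15  0.24 -0.67  1.73  0.16  1.23 -0.81]
turn [ 0.001 -0.698  0.003] shift cm [35.87 -5.28 16.39]
```

drive_tool --commands '[[[0, -0.1, 0], [9, -1.3, 2], 1], [[0, -0.2, 0], [18, -2.6, 4], 1], [[0, -0.4, 0], [27, -4, 8], 1], [[0, -0.7, 0], [35.9, -5.3, 16.4], 1], [[0, -0.7, 0], [35.9, -5.3, 16.4], 1], [[0, -0.7, 0], [35.9, -5.3, 16.4], 1], [[0, -0.7, 0], [35.9, -5.3, 16.4], 1], [[0, -0.7, 0], [35.9, -5.3, 16.4], 1], [[0, -0.7, 0], [35.9, -5.3, 16.4], 1], [[0, -0.7, 0], [35.9, -5.3, 16.4], 1], [[0, -0.7, 0], [35.9, -5.3, 16.4], 1], [[0, -0.7, 0], [35.9, -5.3, 16.4], 1], [[0, -0.7, 0], [35.9, -5.3, 16.4], 1], [[0, -0.7, 0], [35.9, -5.3, 16.4], 1]]'

```text
clock: 2.93
position: [0.5086, 0.5067, 0.1321]
ee_rot: [2.048, 1.611, -0.749]
force: [-0.6, -1.2, 0.7]
width: 1.0
gripper_force: 0.0
```

Run:
```python
from h import *
s=readout.observe();print(np.round(s["joints"],2),s["position"],s["ee_rot"])
t=cams.get_image("top");v=cams.get_image("scene")
a=cv2.resize(t[140:260,230:430],None,fx=2.4,fy=2.4);b=cv2.resize(v[100:300,220:420],None,fx=1.5,fy=1.5)
c=np.zeros((600,800,3),np.uint8);c[:a.shape[0],:a.shape[1]]=a;c[300:600,480:780]=b;cv2.imwrite("pics/pre.png",c)
R=Ro.from_rotvec(s["ee_rot"]).as_matrix();print(np.round(R,3))
az=np.radians(76);Rg=tool(az,-np.radians(40));gp=np.array([.4941,.4435,.026]);move(gp+.019*Rg[:,2],Rg)
```

```text
[-1.05  1.16  0.28  0.64  0.06  2.   -1.08] [0.50856588 0.50665304 0.13208764] [ 2.04839996  1.61123494 -0.74868299]
[[ 0.18   0.972 -0.15 ]
 [ 0.742 -0.235 -0.628]
 [-0.646  0.002 -0.763]]
turn [0.003 0.003 0.003] shift cm [ 2.08 -0.04 14.17]
```

View pics/pre.png

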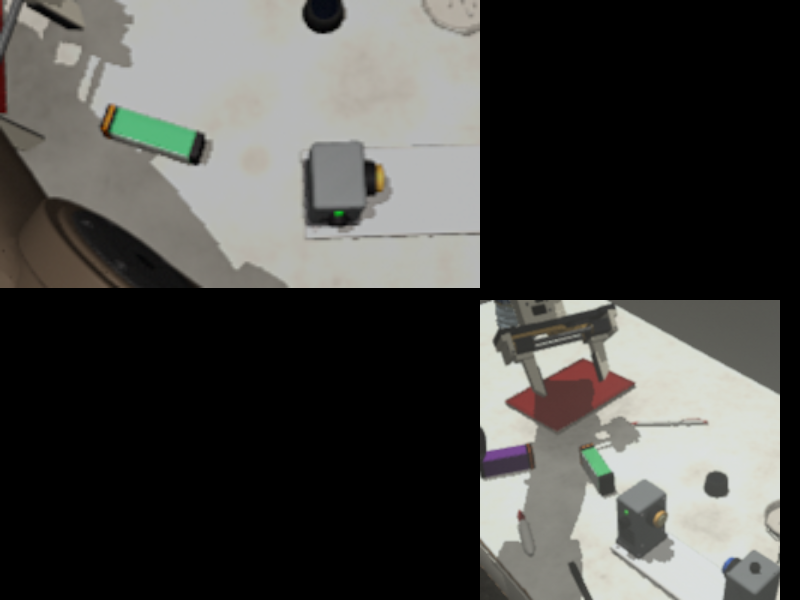

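Both views show the open fingers above and on the +y side of the cell (top px (293,196)), straddling it correctly. Joint 6 is at its limit, so I'll drop to a 30° tilt and descend.

Run:
```python
from h import *
az=np.radians(76);Rg=tool(az,-np.radians(30));gp=np.array([.4941,.4435,.027])
for h in (.08,.04,0): move(gp+(.019-h)*Rg[:,2],Rg)
```

```text
turn [0.003 0.178 0.003] shift cm [ 0.93 -0.02  6.19]
turn [0.003 0.178 0.003] shift cm [ 1.64 -0.03 10.12]
turn [0.003 0.178 0.003] shift cm [ 2.35 -0.04 14.06]
```

drive_tool --commands '[[[0, 0.09, 0], [0.5, 0, 3], 1], [[0, 0.18, 0], [0.9, 0, 6.2], 1], [[0, 0.18, 0], [0.9, 0, 6.2], 1], [[0, 0.18, 0], [0.9, 0, 6.2], 1], [[0, 0.18, 0], [1.6, 0, 10.1], 1], [[0, 0.18, 0], [1.6, 0, 10.1], 1], [[0, 0.18, 0], [1.6, 0, 10.1], 1], [[0, 0.18, 0], [2.1, 0, 12.5], 1], [[0, 0.18, 0], [2.1, 0, 12.5], 1], [[0, 0.18, 0], [2.1, 0, 12.5], 1]]'

```text
clock: 3.87
position: [0.4946, 0.4434, 0.0252]
ee_rot: [2.173, 1.706, -0.579]
force: [-0.5, -0.1, 0.0]
width: 1.003
gripper_force: 0.0
```

Run:
```python
from h import *
s=readout.observe();print(np.round(s["joints"],2))
R=Ro.from_rotvec(s["ee_rot"]).as_matrix();print(np.round(R,3))
az=np.radians(76);Rg=tool(az,-np.radians(30));gp=np.array([.4941,.4435,.027]);move(gp+.019*Rg[:,2],Rg)
```

```text
[-1.03  0.99  0.22  1.18  0.04  1.45 -1.12]
[[ 0.206  0.971 -0.119]
 [ 0.843 -0.238 -0.483]
 [-0.497 -0.    -0.868]]
turn [ 0.002 -0.003  0.004] shift cm [-0.1  -0.05  1.74]
```

Run:
```python
from h import *
az=np.radians(76);Rg=tool(az,-np.radians(42));gp=np.array([.4941,.4435,.027]);move(gp+.019*Rg[:,2],Rg)
```

```text
turn [ 0.002 -0.213  0.004] shift cm [-0.5  -0.05  1.7 ]
```

drive_tool --commands '[[[0, -0.11, 0], [-0.25, 0, 0.8], 1], [[0, -0.21, 0], [-0.5, 0, 1.7], 1], [[0, -0.21, 0], [-0.5, 0, 1.7], 1], [[0, -0.21, 0], [-0.5, 0, 1.7], 0], [[0, -0.21, 0], [-0.5, 0, 1.7], -1], [[0, -0.21, 0], [-0.5, 0, 1.7], -1], [[0, -0.21, 0], [-0.5, 0, 1.7], -1], [[0, -0.21, 0], [-0.5, 0, 1.7], -1], [[0, -0.21, 0], [-0.5, 0, 1.7], -1], [[0, -0.21, 0], [-0.5, 0, 1.7], -1], [[0, -0.21, 0], [-0.5, 0, 1.7], -1], [[0, -0.21, 0], [-0.5, 0, 1.7], -1], [[0, -0.21, 0], [-0.5, 0, 1.7], -1], [[0, -0.21, 0], [-0.5, 0, 1.7], -1]]' --newtons 20

```text
clock: 5.03
position: [0.4914, 0.4301, 0.0122]
ee_rot: [2.032, 1.595, -0.776]
force: [0.4, 0.4, 0.5]
width: 0.281
gripper_force: 20.0
```

Run:
```python
from h import *
s=readout.observe();R0=Ro.from_rotvec(s["ee_rot"]).as_matrix();p=np.array(s["position"]);print(np.round(R0,3))
gp=p-.019*R0[:,2];print("grasp pt",gp)
move(p+[0,0,.12],R0)
for t in(0,48):
    R=tool(np.radians(65),np.radians(t)); move(np.array([.54,.43,.18])+.019*R[:,2],R)
```

```text
[[ 0.177  0.971 -0.158]
 [ 0.724 -0.238 -0.648]
 [-0.667  0.    -0.745]]
grasp pt [0.49438799 0.44242356 0.02640491]
turn [0. 0. 0.] shift cm [-8.    0.   -8.94]
turn [0.072 0.728 0.187] shift cm [ -9.07   4.73 -11.85]
turn [-0.012  1.562  0.218] shift cm [ -8.45   5.   -13.24]
```

drive_tool --commands '[[[0, 0, 0], [-2, 0, -2.2], -1], [[0, 0, 0], [-4, 0, -4.5], -1], [[0, 0, 0], [-8, 0, -8.9], -1], [[0, 0, 0], [-8, 0, -8.9], -1], [[0, 0, 0], [-8, 0, -8.9], -1], [[0.04, 0.36, 0.09], [-8.5, 2.4, -10.4], -1], [[0.07, 0.73, 0.19], [-9.1, 4.7, -11.9], -1], [[0.07, 0.73, 0.19], [-9.1, 4.7, -11.9], -1], [[0.07, 0.73, 0.19], [-9.1, 4.7, -11.9], -1], [[0.03, 1.15, 0.2], [-8.8, 4.9, -12.5], -1], [[0.03, 1.15, 0.2], [-8.8, 4.9, -12.5], -1], [[-0.01, 1.56, 0.22], [-8.5, 5, -13.2], -1], [[-0.01, 1.56, 0.22], [-8.5, 5, -13.2], -1], [[-0.01, 1.56, 0.22], [-8.5, 5, -13.2], -1], [[-0.01, 1.56, 0.22], [-8.5, 5, -13.2], -1], [[-0.01, 1.56, 0.22], [-8.5, 5, -13.2], -1], [[-0.01, 1.56, 0.22], [-8.5, 5, -13.2], -1], [[-0.01, 1.56, 0.22], [-8.5, 5, -13.2], -1]]'

```text
clock: 6.53
position: [0.5423, 0.4471, 0.1637]
ee_rot: [-2.23, -1.446, -0.774]
force: [-0.4, 0.9, -1.5]
width: 0.284
gripper_force: 20.0
```

Run:
```python
from h import *
s=readout.observe();print(np.round(s["joints"],2),s["width"],np.round(s["dq"],2))
R=Ro.from_rotvec(s["ee_rot"]).as_matrix();print(np.round(R,3))
z=R[:,2];print("az,tilt",np.degrees(np.arctan2(z[1],z[0])),np.degrees(np.arccos(-z[2])))
# cell long axis in tool: tilted 42deg grasp
print("cap dir",R@np.array([.732*1.0,0,-.681]))
R=tool(np.radians(65),np.radians(48)); move(np.array([.54,.43,.18])+.019*R[:,2],R)
```

```text
[-0.24  0.47 -0.45  1.99 -0.81  0.21 -0.26] 0.2844055349491322 [ 0.57  0.14 -0.6   0.18 -2.11 -0.31  2.28]
[[ 0.322  0.915  0.244]
 [ 0.71  -0.404  0.576]
 [ 0.626 -0.012 -0.78 ]]
az,tilt 67.04701271607065 38.739193285322145
cap dir [0.06959162 0.12766836 0.98916267]
turn [-0.023  0.162  0.007] shift cm [ 0.03  0.5  -0.43]
```

drive_tool --commands '[[[-0.02, 0.16, 0], [0, 0.5, -0.4], -1], [[-0.02, 0.16, 0], [0, 0.5, -0.4], -1], [[-0.02, 0.16, 0], [0, 0.5, -0.4], -1], [[-0.02, 0.16, 0], [0, 0.5, -0.4], -1], [[-0.02, 0.16, 0], [0, 0.5, -0.4], -1], [[-0.02, 0.16, 0], [0, 0.5, -0.4], -1]]'

```text
clock: 7.03
position: [0.5565, 0.442, 0.1824]
ee_rot: [-2.13, -1.382, -0.901]
force: [-0.9, 0.1, -1.7]
width: 0.282
gripper_force: 20.0
```

```bash
cat > st.py <<'E'
from h import *
s=readout.observe();print(np.round(s["joints"],2),s["width"],np.round(s["dq"],2))
R=Ro.from_rotvec(s["ee_rot"]).as_matrix();z=R[:,2]
print("az,tilt",np.degrees(np.arctan2(z[1],z[0])),np.degrees(np.arccos(-z[2])),"tooly",np.round(R[:,1],3),"pos",np.round(s["position"],4))
E
python3 - <<'E'
from st import *
print("cap dir",R@np.array([.743,0,-.669]))
R=tool(np.radians(65),np.radians(48)); move(np.array([.54,.43,.18])+.019*R[:,2],R)
E
```

```text
[ 0.04  0.54 -0.74  2.02 -1.32  0.12  0.36] 0.2824456268900051 [-0.04 -0.01  0.01 -0.01 -0.01  0.   -0.02]
az,tilt 67.22744271004596 46.461994704495766 tooly [ 0.916 -0.401 -0.016] pos [0.5565 0.442  0.1824]
cap dir [0.02539303 0.01830966 0.99931474]
turn [-0.028  0.027  0.004] shift cm [-1.34 -0.97  0.8 ]
```

Run:
```python
from st import *
R=tool(np.radians(67),np.radians(48))
for z in(.12,.072): move(np.array([.555,.43,z])+.019*R[:,2],R)
```

```text
[ 0.04  0.54 -0.74  2.02 -1.32  0.12  0.36] 0.2824456268900051 [-0.04 -0.01  0.01 -0.01 -0.01  0.   -0.02]
az,tilt 67.22744271004596 46.461994704495766 tooly [ 0.916 -0.401 -0.016] pos [0.5565 0.442  0.1824]
turn [-0.003  0.027 -0.019] shift cm [-5.26  0.45  5.35]
turn [-0.003  0.027 -0.019] shift cm [-8.74  0.53  8.66]
```

drive_tool --commands '[[[0, 0.03, -0.02], [-2.6, 0.2, 2.7], -1], [[0, 0.03, -0.02], [-5.3, 0.4, 5.3], -1], [[0, 0.03, -0.02], [-5.3, 0.4, 5.3], -1], [[0, 0.03, -0.02], [-7, 0.5, 7], -1], [[0, 0.03, -0.02], [-8.7, 0.5, 8.7], -1], [[0, 0.03, -0.02], [-8.7, 0.5, 8.7], -1], [[0, 0.03, -0.02], [-8.7, 0.5, 8.7], -1], [[0, 0.03, -0.02], [-8.7, 0.5, 8.7], -1], [[0, 0.03, -0.02], [-8.7, 0.5, 8.7], -1]]'

```text
clock: 7.78
position: [0.5911, 0.4367, 0.0906]
ee_rot: [-2.078, -1.433, -0.835]
force: [0.0, 0.9, -1.2]
width: 0.281
gripper_force: 20.0
```

Run:
```python
from st import *
print("cap dir",R@np.array([.743,0,-.669]))
t=cams.get_image("top");v=cams.get_image("scene")
a=cv2.resize(t[100:260,200:400],None,fx=2,fy=2);b=cv2.resize(v[130:260,230:380],None,fx=2.6,fy=2.6)
c=np.zeros((400,800,3),np.uint8);c[:a.shape[0],:a.shape[1]]=a;c[:b.shape[0],405:405+b.shape[1]]=b;cv2.imwrite("pics/up.png",c)
R=tool(np.radians(67),np.radians(48));move(np.array([.555,.43,.072])+.019*R[:,2],R)
```

```text
[ 0.06  0.76 -0.73  1.94 -1.32  0.12  0.55] 0.2807379408009175 [-0.   -0.   -0.    0.    0.   -0.    0.01]
az,tilt 72.69175742115866 45.58711651928889 tooly [ 0.94  -0.338 -0.044] pos [0.5911 0.4367 0.0906]
cap dir [0.05585996 0.02565027 0.99791369]
turn [-0.07   0.044  0.007] shift cm [-2.64 -3.    2.  ]
```

View pics/up.png

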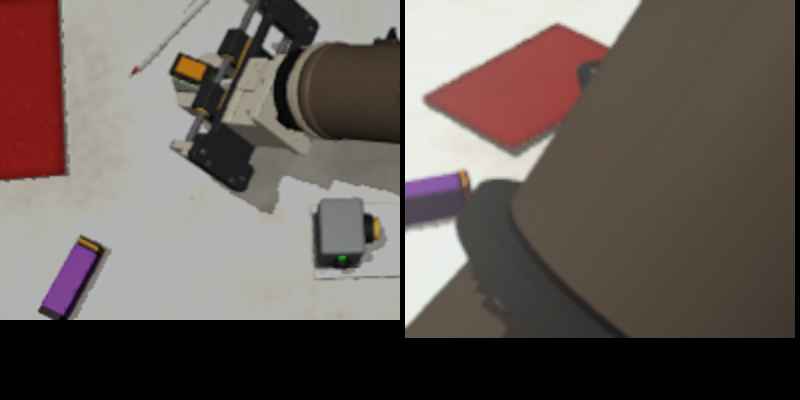

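Top crop: the orange cap faces up at about px (295,135) and the cell is nearly upright. Joints 5 and 6 are at their limits, though. I'll yaw the tool the other way, where joint 5 has range.

Run:
```python
from st import *
for a,t,z in((65,20,.20),(30,15,.20),(-20,20,.2),(-20,48,.2)):
    R=tool(np.radians(a),np.radians(t));move(np.array([.54,.43,z])+.019*R[:,2],R)
```

```text
[ 0.06  0.76 -0.73  1.94 -1.32  0.12  0.55] 0.28113152249160456 [ 0.01  0.    0.   -0.   -0.   -0.    0.  ]
az,tilt 72.63622548006413 45.595533084352795 tooly [ 0.94  -0.338 -0.043] pos [0.5915 0.4364 0.0909]
turn [-0.086 -0.443  0.054] shift cm [ 5.18 -4.96 -7.46]
turn [-0.394 -0.496  0.592] shift cm [ 4.96 -4.7  -7.63]
turn [-0.885 -0.315  1.312] shift cm [ 4.75 -4.37 -7.94]
turn [-1.17   0.068  1.054] shift cm [ 5.13 -3.63 -8.33]
```

drive_tool --commands '[[[-0.05, -0.2, 0.02], [2.6, -2.5, -3.7], -1], [[-0.09, -0.44, 0.05], [5.2, -5, -7.5], -1], [[-0.09, -0.44, 0.05], [5.2, -5, -7.5], -1], [[-0.09, -0.44, 0.05], [5.2, -5, -7.5], -1], [[-0.2, -0.48, 0.25], [5.1, -4.8, -7.5], -1], [[-0.39, -0.5, 0.59], [5, -4.7, -7.6], -1], [[-0.39, -0.5, 0.59], [5, -4.7, -7.6], -1], [[-0.39, -0.5, 0.59], [5, -4.7, -7.6], -1], [[-0.39, -0.5, 0.59], [5, -4.7, -7.6], -1], [[-0.88, -0.32, 1.31], [4.8, -4.4, -7.9], -1], [[-0.88, -0.32, 1.31], [4.8, -4.4, -7.9], -1], [[-0.88, -0.32, 1.31], [4.8, -4.4, -7.9], -1], [[-0.88, -0.32, 1.31], [4.8, -4.4, -7.9], -1], [[-0.88, -0.32, 1.31], [4.8, -4.4, -7.9], -1], [[-0.88, -0.32, 1.31], [4.8, -4.4, -7.9], -1], [[-0.88, -0.32, 1.31], [4.8, -4.4, -7.9], -1], [[-0.88, -0.32, 1.31], [4.8, -4.4, -7.9], -1], [[-0.88, -0.32, 1.31], [4.8, -4.4, -7.9], -1], [[-0.88, -0.32, 1.31], [4.8, -4.4, -7.9], -1]]'

```text
clock: 9.47
position: [0.5447, 0.4303, 0.1806]
ee_rot: [2.992, -0.526, 0.517]
force: [0.1, 1.3, -1.7]
width: 0.279
gripper_force: 20.0
```

Run:
```python
from st import *
for a,t,z in((-20,35,.2),(-20,48,.2),(-20,48,.1)):
    R=tool(np.radians(a),np.radians(t));move(np.array([.54,.43,z])+.019*R[:,2],R)
```

```text
[-1.57  0.76  1.13  1.68 -0.49  0.92 -2.3 ] 0.27881428087034527 [-0.02  0.32  0.25 -0.28 -0.09  0.48 -0.69]
az,tilt -20.147009881477945 19.601505780406175 tooly [-0.341 -0.94   0.001] pos [0.5447 0.4303 0.1806]
turn [0.001 0.269 0.001] shift cm [ 0.75  0.19 -0.14]
turn [0.001 0.496 0.001] shift cm [ 1.15  0.19 -0.3 ]
turn [0.001 0.496 0.001] shift cm [-2.21  0.18  9.12]
```

drive_tool --commands '[[[0, 0.13, 0], [0.4, 0.2, 0], -1], [[0, 0.27, 0], [0.8, 0.2, -0.1], -1], [[0, 0.4, 0], [1, 0.2, -0.2], -1], [[0, 0.5, 0], [1.2, 0.2, -0.3], -1], [[0, 0.5, 0], [1.2, 0.2, -0.3], -1], [[0, 0.5, 0], [1.2, 0.2, -0.3], -1], [[0, 0.5, 0], [1.2, 0.2, -0.3], -1], [[0, 0.5, 0], [1.2, 0.2, -0.3], -1], [[0, 0.5, 0], [1.2, 0.2, -0.3], -1], [[0, 0.5, 0], [1.2, 0.2, -0.3], -1]]'

```text
clock: 10.3
position: [0.557, 0.4213, 0.1893]
ee_rot: [2.705, -0.476, 1.212]
force: [-0.2, -0.2, -2.3]
width: 0.282
gripper_force: 20.0
```

Run:
```python
from st import *
for a,t,z in((-20,48,.2),(-20,48,.12),(-20,48,.08)):
    R=tool(np.radians(a),np.radians(t));move(np.array([.54,.43,z])+.019*R[:,2],R)
```

```text
[-1.87  0.98  1.3   1.88 -0.26  0.56 -2.64] 0.28219141183428686 [-0.01  0.01 -0.01  0.01  0.   -0.   -0.01]
az,tilt -19.83072944682723 48.24555493732783 tooly [-0.341 -0.94  -0.002] pos [0.557  0.4213 0.1893]
turn [-0.002 -0.004 -0.   ] shift cm [-0.47 -0.23 -0.23]
turn [-0.002 -0.004 -0.   ] shift cm [-6.44 -0.22  5.1 ]
turn [-0.002 -0.004 -0.   ] shift cm [-9.42 -0.21  7.77]
```

drive_tool --commands '[[[0, 0, 0], [-2, -0.1, 1.7], -1], [[0, 0, 0], [-4, -0.2, 3.4], -1], [[0, 0, 0], [-6.4, -0.2, 5.1], -1], [[0, 0, 0], [-8, -0.2, 6.5], -1], [[0, 0, 0], [-9.4, -0.2, 7.8], -1], [[0, 0, 0], [-9.4, -0.2, 7.8], -1], [[0, 0, 0], [-9.4, -0.2, 7.8], -1], [[0, 0, 0], [-9.4, -0.2, 7.8], -1], [[0, 0, 0], [-9.4, -0.2, 7.8], -1]]'

```text
clock: 11.05
position: [0.5534, 0.4259, 0.0681]
ee_rot: [2.704, -0.472, 1.215]
force: [-0.7, 0.1, -0.9]
width: 0.281
gripper_force: 20.0
```

Run:
```python
from st import *
t=cams.get_image("top");v=cams.get_image("scene")
a=cv2.resize(t[100:260,200:360],None,fx=2.5,fy=2.5);b=cv2.resize(v[130:260,230:360],None,fx=3,fy=3)
c=np.zeros((400,800,3),np.uint8);c[:a.shape[0],:a.shape[1]]=a;c[:b.shape[0],405:405+b.shape[1]]=b;cv2.imwrite("pics/up2.png",c)
cv2.imwrite("pics/up2s.png",v)
for a,t,z in((-20,48,.08),(-20,48,.056)):
    R=tool(np.radians(a),np.radians(t));move(np.array([.54,.43,z])+.019*R[:,2],R)
```

```text
[-1.82  1.14  1.17  1.93 -0.39  0.4  -2.68] 0.2806145890433312 [-0.    0.   -0.01  0.   -0.   -0.   -0.  ]
az,tilt -19.707895645783353 48.393901661258155 tooly [-0.338 -0.941 -0.001] pos [0.5534 0.4259 0.0681]
turn [-0.004 -0.007  0.002] shift cm [0.02 0.07 0.06]
turn [-0.004 -0.007  0.002] shift cm [-1.77  0.07  1.65]
```

View pics/up2.png

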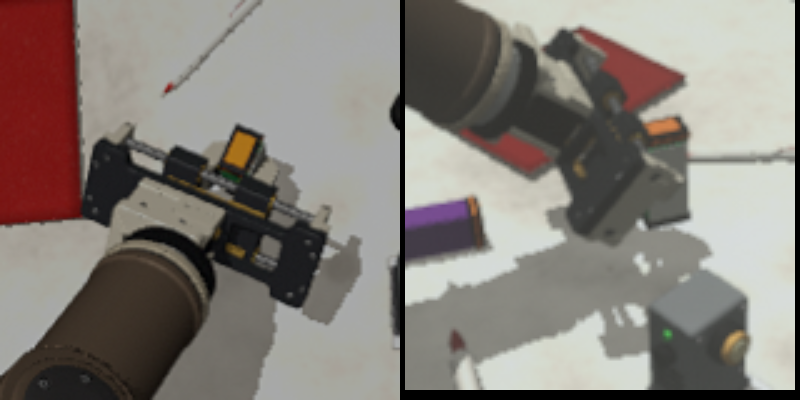

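The cell is upright, with its orange cap at top-crop (240,152) and its foot just above the desk. I'll lower it gently until it touches.

drive_tool --commands '[[[0, -0.01, 0], [-0.75, 0, 0.67], -1], [[0, -0.01, 0], [-1.3, 0, 1.2], -1], [[0, -0.01, 0], [-1.5, 0, 1.35], -1], [[0, -0.01, 0], [-1.63, 0, 1.47], -1], [[0, -0.01, 0], [-1.63, 0, 1.47], -1], [[0, -0.01, 0], [-1.63, 0, 1.47], -1]]'

```text
clock: 11.65
position: [0.5527, 0.4254, 0.0441]
ee_rot: [2.71, -0.471, 1.201]
force: [-0.5, -0.0, -1.2]
width: 0.279
gripper_force: 20.0
```

drive_tool --commands '[[[0, 0, 0], [-0.07, 0, 0.07], -1], [[0, 0, 0], [-0.07, 0, 0.07], -1], [[0, 0, 0], [-0.15, 0, 0.13], -1], [[0, 0, 0], [-0.15, 0, 0.13], -1]]'

```text
clock: 11.98
position: [0.5526, 0.4256, 0.0421]
ee_rot: [2.71, -0.471, 1.2]
force: [-0.4, 0.5, -1.0]
width: 0.281
gripper_force: 20.0
```

drive_tool --commands '[[[0, 0, 0], [-0.07, 0, 0.07], -1], [[0, 0, 0], [-0.07, 0, 0.07], -1], [[0, 0, 0], [-0.12, 0, 0.1], -1], [[0, 0, 0], [-0.12, 0, 0.1], -1]]'

```text
clock: 12.32
position: [0.5525, 0.4255, 0.0405]
ee_rot: [2.71, -0.471, 1.2]
force: [0.4, 0.7, -1.9]
width: 0.281
gripper_force: 20.0
```

drive_tool --commands '[[[0, 0, 0], [-0.07, 0, 0.07], -1], [[0, 0, 0], [-0.07, 0, 0.07], -1], [[0, 0, 0], [-0.14, 0, 0.13], -1], [[0, 0, 0], [-0.14, 0, 0.13], -1], [[0, 0, 0], [-0.14, 0, 0.13], -1]]'

```text
clock: 12.73
position: [0.5529, 0.4256, 0.0397]
ee_rot: [2.71, -0.472, 1.202]
force: [-4.5, 0.1, 7.8]
width: 0.28
gripper_force: 20.0
```

drive_tool --commands '[[[0, 0, 0], [0.06, 0, -0.05], -1], [[0, 0, 0], [0.06, 0, -0.05], -0.3], [[0, 0, 0], [0.06, 0, -0.05], 0], [[0, 0, 0], [0.06, 0, -0.05], 0.6], [[0, 0, 0], [0.06, 0, -0.05], 0.9], [[0, 0, 0], [0.06, 0, -0.05], 0.9], [[0, 0, 0], [0.06, 0, -0.05], 0.9], [[0, 0, 0], [0.06, 0, -0.05], 0.9], [[0, 0, 0], [0.06, 0, -2], 0.9], [[0, 0, 0], [0.06, 0, -5], 0.9], [[0, 0, 0], [0.06, 0, -9], 0.9], [[0, 0, 0], [0.06, 0, -14], 0.9], [[0, 0, 0], [0.06, 0, -14], 0.9], [[0, 0, 0], [0.06, 0, -14], 0.9]]'

```text
clock: 13.9
position: [0.454, 0.4636, 0.1347]
ee_rot: [2.715, -0.467, 1.203]
force: [0.3, 0.8, -0.6]
width: 0.951
gripper_force: 0.0
```

Run:
```python
from st import *
t=cams.get_image("top");v=cams.get_image("scene")
cv2.imwrite("pics/rt.png",t);cv2.imwrite("pics/rs.png",v)
a=cv2.resize(t[100:220,240:360],None,fx=3.33,fy=3.33);b=cv2.resize(v[130:260,240:370],None,fx=3.07,fy=3.07)
c=np.zeros((400,800,3),np.uint8);c[:a.shape[0],:a.shape[1]]=a;c[:b.shape[0],400:400+b.shape[1]]=b[:,:400];cv2.imwrite("pics/rel.png",c)
h=cv2.cvtColor(t,cv2.COLOR_BGR2HSV);m=cv2.inRange(h,(5,120,80),(22,255,255));m[:100]=0;m[200:]=0;m[:,:250]=0;m[:,340:]=0
cs,_=cv2.findContours(m,0,2)
for k in cs:
    if cv2.contourArea(k)>15:
        r=cv2.minAreaRect(k);P=np.array([onz("top",p,.09)[:2] for p in cv2.boxPoints(r)])
        print(r,np.round(onz("top",r[0],.09),4),np.round(P,4))
```

```text
[-2.05  1.09  1.31  1.93 -0.36  0.61 -2.72] 0.9510348255683665 [ 0.06  0.03 -0.04  0.03 -0.03 -0.04  0.03]
az,tilt -19.401575736509823 47.80059782508315 tooly [-0.334 -0.943 -0.002] pos [0.454  0.4636 0.1347]
((296.6000061035156, 163.80001831054688), (8.049844741821289, 13.416407585144043), 26.56505012512207) [0.5438 0.4277 0.09  ] [[0.5342 0.4403]
 [0.56   0.4302]
 [0.5534 0.4151]
 [0.5277 0.4252]]
```

View pics/rel.png

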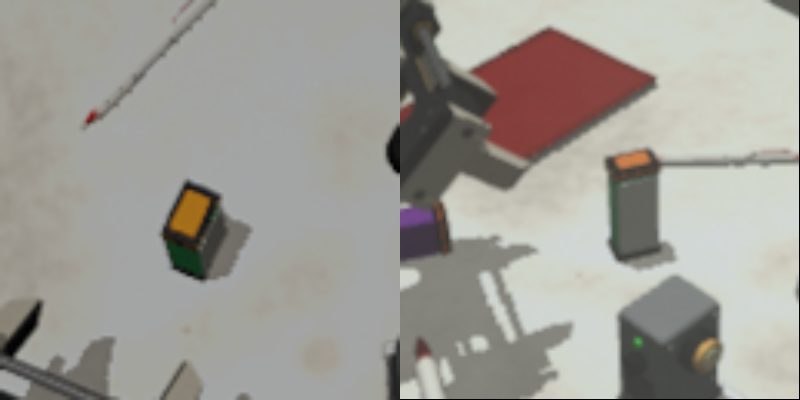

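The cell stands freely, cap up, at (0.544,0.428). Next I'll turn the tool to point down with the half-turn that suits the gauge.

Run:
```python
from st import *
for a,t,p in((-20,20,(.46,.43,.28)),(40,0,(.5,.42,.28)),(100,0,(.52,.425,.26)),(160.3,0,(.5438,.4277,.20))):
    R=tool(np.radians(a),np.radians(t));move(p,R)
```

```text
[-2.04  1.09  1.31  1.93 -0.36  0.61 -2.72] 0.9488344656492067 [ 0.03  0.01 -0.01  0.01 -0.   -0.    0.  ]
az,tilt -19.81425531476162 47.768411219509105 tooly [-0.338 -0.941  0.001] pos [0.4554 0.4603 0.1326]
turn [-0.001 -0.485  0.005] shift cm [11.89  2.71 -8.83]
turn [ 0.435 -0.754 -0.979] shift cm [14.65  2.3  -5.79]
turn [ 0.863 -0.499 -1.947] shift cm [14.32  1.16 -3.18]
turn [-1.272e+00 -2.000e-03  2.872e+00] shift cm [11.32  0.09  2.44]
```

drive_tool --commands '[[[0, -0.1, 0], [3, 0.7, -2.2], 0.9], [[0, -0.2, 0], [6, 1.4, -4.4], 0.9], [[0, -0.35, 0], [9, 2, -6.6], 0.9], [[0, -0.48, 0], [11.9, 2.7, -8.8], 0.9], [[0, -0.48, 0], [11.9, 2.7, -8.8], 0.9], [[0.15, -0.58, -0.33], [13, 2.5, -7.8], 0.9], [[0.29, -0.67, -0.65], [14, 2.4, -6.8], 0.9], [[0.44, -0.75, -0.98], [14.7, 2.3, -5.8], 0.9], [[0.44, -0.75, -0.98], [14.7, 2.3, -5.8], 0.9], [[0.44, -0.75, -0.98], [14.7, 2.3, -5.8], 0.9], [[0.44, -0.75, -0.98], [14.7, 2.3, -5.8], 0.9], [[0.44, -0.75, -0.98], [14.7, 2.3, -5.8], 0.9], [[0.44, -0.75, -0.98], [14.7, 2.3, -5.8], 0.9], [[0.86, -0.5, -1.95], [14.3, 1.2, -3.2], 0.9], [[0.86, -0.5, -1.95], [14.3, 1.2, -3.2], 0.9], [[0.86, -0.5, -1.95], [14.3, 1.2, -3.2], 0.9], [[0.86, -0.5, -1.95], [14.3, 1.2, -3.2], 0.9], [[0.86, -0.5, -1.95], [14.3, 1.2, -3.2], 0.9], [[0.86, -0.5, -1.95], [14.3, 1.2, -3.2], 0.9], [[0.86, -0.5, -1.95], [14.3, 1.2, -3.2], 0.9]]'

```text
clock: 15.67
position: [0.5203, 0.423, 0.2589]
ee_rot: [2.31, 2.125, 0.009]
force: [-0.1, 0.6, 0.4]
width: 0.952
gripper_force: 0.0
```

Run:
```python
from st import *
for a,t,p in((160.3,0,(.5438,.4277,.20)),):
    R=tool(np.radians(a),np.radians(t));move(p,R)
```

```text
[-1.09  0.51  0.52  1.44 -0.26  1.25 -0.63] 0.9520826556378829 [ 0.23 -0.02 -0.38 -0.07  0.19  0.04  1.32]
az,tilt 16.370676423178868 0.36860767880766454 tooly [ 0.996 -0.084  0.006] pos [0.5203 0.423  0.2589]
turn [ 0.007  0.002 -1.311] shift cm [0.65 2.26 5.9 ]
```

drive_tool --commands '[[[0, 0, -0.12], [0.2, 0.6, 1], 0.9], [[0, 0, -0.24], [0.3, 1.2, 2], 0.9], [[0, 0, -0.36], [0.5, 1.6, 3], 0.9], [[0, 0, -0.48], [0.65, 2, 4], 0.9], [[0, 0, -0.6], [0.65, 2.26, 5], 0.9], [[0, 0, -0.72], [0.65, 2.26, 5.9], 0.9], [[0, 0, -0.84], [0.65, 2.26, 5.9], 0.9], [[0, 0, -0.96], [0.65, 2.26, 5.9], 0.9], [[0, 0, -1.08], [0.65, 2.26, 5.9], 0.9], [[0, 0, -1.2], [0.65, 2.26, 5.9], 0.9], [[0, 0, -1.31], [0.65, 2.26, 5.9], 0.9], [[0, 0, -1.31], [0.65, 2.26, 5.9], 0.9], [[0, 0, -1.31], [0.65, 2.26, 5.9], 0.9], [[0, 0, -1.31], [0.65, 2.26, 5.9], 0.9]]'

```text
clock: 16.83
position: [0.5434, 0.4285, 0.201]
ee_rot: [0.55, 3.086, 0.006]
force: [-0.3, -0.5, 0.2]
width: 0.948
gripper_force: 0.0
```

Run:
```python
from st import *
for p in((.5438,.4277,.12),(.5438,.4277,.037)):
    R=tool(np.radians(160.3),0);move(p,R)
```

```text
[-0.86  0.56  0.18  1.44 -0.1   1.14  0.56] 0.9479823819180855 [-0.01 -0.    0.   -0.01  0.    0.    0.01]
az,tilt 20.04022715324026 0.43263699337924594 tooly [0.346 0.938 0.005] pos [0.5434 0.4285 0.201 ]
turn [ 0.005  0.006 -0.009] shift cm [-0.02 -0.11  8.1 ]
turn [ 0.005  0.006 -0.009] shift cm [ 0.03 -0.15 16.4 ]
```

drive_tool --commands '[[[0, 0.005, -0.01], [0, -0.1, 4], 0.9], [[0, 0.005, -0.01], [0, -0.1, 8], 0.9], [[0, 0.005, -0.01], [0, -0.15, 11], 0.9], [[0, 0.005, -0.01], [0, -0.15, 13.5], 0.9], [[0, 0.005, -0.01], [0, -0.15, 15.5], 0.9], [[0, 0.005, -0.01], [0, -0.15, 16.4], 0.9], [[0, 0.005, -0.01], [0, -0.15, 16.4], 0.9], [[0, 0.005, -0.01], [0, -0.15, 16.4], 0.3], [[0, 0.005, -0.01], [0, -0.15, 16.4], 0], [[0, 0.005, -0.01], [0, -0.15, 16.4], -0.2], [[0, 0.005, -0.01], [0, -0.15, 16.4], -0.35], [[0, 0.005, -0.01], [0, -0.15, 16.4], -0.5], [[0, 0.005, -0.01], [0, -0.15, 16.4], -0.7], [[0, 0.005, -0.01], [0, -0.15, 16.4], -1], [[0, 0.005, -0.01], [0, -0.15, 16.4], -1], [[0, 0.005, -0.01], [0, -0.15, 16.4], -1], [[0, 0.005, -0.01], [0, -0.15, 16.4], -1], [[0, 0.005, -0.01], [0, -0.15, 16.4], -1]]' --newtons 20

```text
clock: 18.33
position: [0.5438, 0.4286, 0.0378]
ee_rot: [0.527, 3.094, 0.008]
force: [0.3, 0.2, 0.4]
width: 0.279
gripper_force: 20.0
```

Run:
```python
from st import *
print(s["force"],s["gripper_force"])
G=np.array([.461,.1824,0]);p=np.array(s["position"])
for a,q in((160,(*p[:2],.20)),(125,(.51,.32,.24)),(95.64,(*G[:2],.24)),(95.64,(*G[:2],.073))):
    move(q,tool(np.radians(a),0))
```

```text
[-0.83  0.72  0.15  1.58 -0.13  0.84  0.6 ] 0.278678946897799 [ 0.  0. -0. -0.  0. -0. -0.]
az,tilt 54.26689571709221 0.3208842822457171 tooly [0.331 0.944 0.005] pos [0.5438 0.4286 0.0378]
[0.3386733  0.15062012 0.40620897] 19.955456256866455
turn [0.005 0.002 0.011] shift cm [ -0.03   0.09 -16.22]
turn [ 0.006 -0.     0.622] shift cm [ -0.44 -11.26 -20.28]
turn [ 0.006 -0.002  1.135] shift cm [ -0.37 -25.87 -20.36]
turn [ 0.006 -0.002  1.135] shift cm [ -0.35 -25.96  -3.66]
```

drive_tool --commands '[[[0, 0, 0], [0, 0, -1.5], -1], [[0, 0, 0], [0, 0, -4], -1], [[0, 0, 0], [0, 0, -8], -1], [[0, 0, 0], [0, 0, -12], -1], [[0, 0, 0.01], [0, 0, -16.2], -1], [[0, 0, 0.12], [-0.1, -2, -18], -1], [[0, 0, 0.24], [-0.2, -4, -20.3], -1], [[0, 0, 0.36], [-0.3, -7, -20.3], -1], [[0, 0, 0.48], [-0.4, -9, -20.3], -1], [[0, 0, 0.62], [-0.4, -11.3, -20.3], -1], [[0, 0, 0.74], [-0.4, -14, -20.3], -1], [[0, 0, 0.86], [-0.4, -17, -20.3], -1], [[0, 0, 0.98], [-0.4, -20, -20.3], -1], [[0, 0, 1.1], [-0.4, -23, -20.3], -1], [[0, 0, 1.135], [-0.4, -25.9, -20.3], -1], [[0, 0, 1.135], [-0.4, -25.9, -20.3], -1], [[0, 0, 1.135], [-0.4, -25.9, -20.3], -1], [[0, 0, 1.135], [-0.4, -25.9, -20.3], -1]]'

```text
clock: 19.83
position: [0.4612, 0.1827, 0.2396]
ee_rot: [-2.108, -2.328, -0.01]
force: [0.2, -0.3, -1.5]
width: 0.28
gripper_force: 20.0
```

Run:
```python
from st import *
print(s["force"],s["gripper_force"])
for z in(.16,.0738): move((.461,.1824,z),tool(np.radians(95.64),0))
v=cams.get_image("scene");b=cv2.resize(v[120:340,240:460],None,fx=2.7,fy=2.7);cv2.imwrite("pics/hov.png",b)
```

```text
[-0.88  0.21  0.49  1.9  -0.12  1.06 -0.25] 0.28001222909168966 [-0.01  0.01 -0.01 -0.02 -0.    0.    0.  ]
az,tilt 55.55800368842744 0.3765556163383479 tooly [0.995 0.099 0.004] pos [0.4612 0.1827 0.2396]
[ 0.1768613  -0.30536908 -1.46166826] 19.955209493637085
turn [ 0.004 -0.005  0.001] shift cm [-0.06 -0.06  7.96]
turn [ 0.004 -0.005  0.001] shift cm [-0.11 -0.09 16.58]
```

View pics/hov.png

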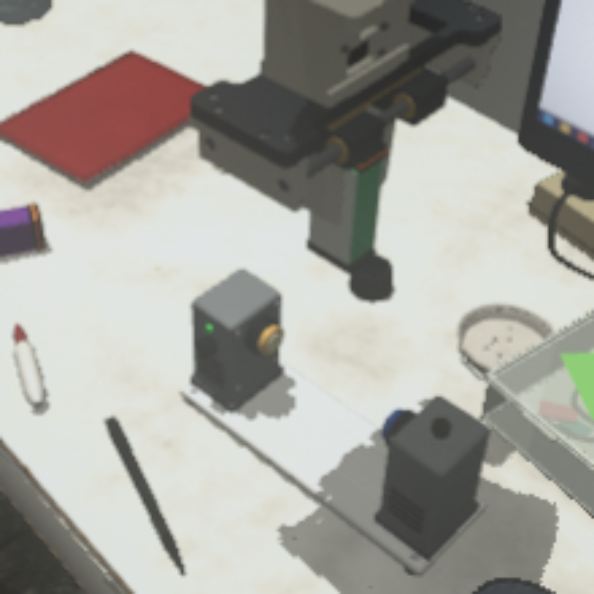

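The cell is held upright above the gauge, with a green clear face turned along the lamp–receiver line (lamp snout at crop (270,340), receiver at (400,425)). I'll lower it between the snouts.

drive_tool --commands '[[[0.004, -0.005, 0], [0, 0, 3], -1], [[0.004, -0.005, 0], [-0.1, -0.1, 6], -1], [[0.004, -0.005, 0], [-0.1, -0.1, 9], -1], [[0.004, -0.005, 0], [-0.1, -0.1, 12], -1], [[0.004, -0.005, 0], [-0.1, -0.1, 14.5], -1], [[0.004, -0.005, 0], [-0.1, -0.1, 16], -1], [[0.004, -0.005, 0], [-0.1, -0.1, 16.6], -1], [[0.004, -0.005, 0], [-0.1, -0.1, 16.6], -1], [[0.004, -0.005, 0], [-0.1, -0.1, 16.6], -1], [[0.004, -0.005, 0], [-0.1, -0.1, 16.6], -1]]'

```text
clock: 20.72
position: [0.4617, 0.1823, 0.0743]
ee_rot: [2.109, 2.328, 0.002]
force: [0.6, -0.0, -1.1]
width: 0.28
gripper_force: 20.0
```

Run:
```python
from st import *
print(s["force"],s["gripper_force"])
move((.461,.1824,.0738),tool(np.radians(95.64),0))
v=cams.get_image("scene");t=cams.get_image("top")
b=cv2.resize(v[200:340,290:440],None,fx=4,fy=4,interpolation=cv2.INTER_CUBIC)
cv2.imwrite("pics/in.png",b)
# predicted pixels: lamp/receiver snout ends, cell clear-face centres, foot corners
g=np.radians(95.64);gy=np.array([np.cos(g),np.sin(g),0]);gx=np.array([gy[1],-gy[0],0]);O=np.array([.461,.1824,.0])
f=lambda X:np.round((proj("scene",X)-[290,200]+.5)*4-.5,1)
print("snouts",f(O+.055*gy+[0,0,.08]),f(O-.055*gy+[0,0,.08]))
M=O+[0,0,.08]
for sx in(-1,1):
  for sy in(-1,1): print("foot",sx,sy,f(M+gy*.019*sx+gx*.012*sy+[0,0,-.044]),"glass top",f(M+gy*.017*sx+gx*.013*sy+[0,0,.036]))
```

```text
[-0.79  0.44  0.41  2.08 -0.27  0.67 -0.11] 0.27974839859586537 [ 0.   -0.01  0.    0.   -0.   -0.    0.  ]
az,tilt 5.991406238769998 0.0832514550460062 tooly [0.995 0.098 0.001] pos [0.4617 0.1823 0.0743]
[ 0.57601134 -0.02776364 -1.13355153] 19.95499849319458
turn [ 0.001 -0.     0.   ] shift cm [ 0.01 -0.07  0.05]
snouts [199.9 186.3] [374.7 305.4]
foot -1 -1 [293.  338.4] glass top [297.7 224.3]
foot -1 1 [324.4 311.1] glass top [333.9 194.9]
foot 1 -1 [234.8 296.5] glass top [242.  187.1]
foot 1 1 [266.4 270.5] glass top [278.3 159. ]
```

View pics/in.png

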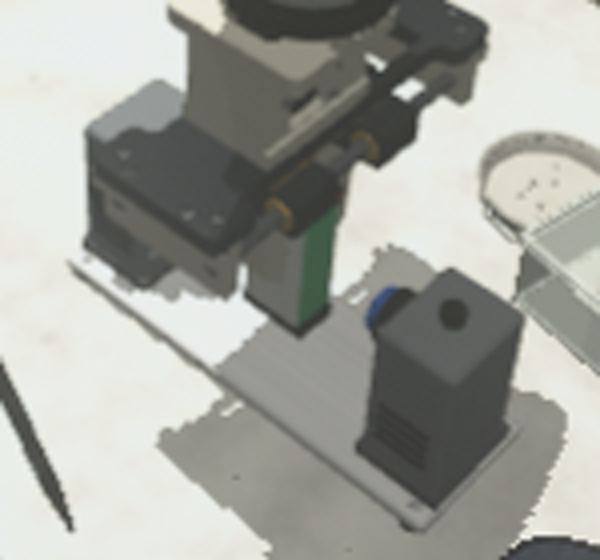

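Run:
```python
from h import *
g=np.radians(95.64);gy=np.array([np.cos(g),np.sin(g),0]);gx=np.array([gy[1],-gy[0],0]);O=np.array([.461,.1824,.0])
f=lambda x,y,z:np.round((proj("scene",O+gx*x+gy*y+[0,0,z])-[290,200]+.5)*4-.5,1)
print("plate",f(-.04,-.118,.012),f(-.04,.118,.012),"head top",[f(x,-.093+y,.102) for x,y in((.028,.022),(.028,-.022),(-.028,-.022),(-.028,.022))])
print("per mm: gx",f(.001,0,.05)-f(0,0,.05),"gy",f(0,.001,.05)-f(0,0,.05),"x10",f(.01,0,.05)-f(0,0,.05),f(0,.01,.05)-f(0,0,.05),f(0,0,.06)-f(0,0,.05))
t=cams.get_image("top")
i=cv2.imread("pics/in.png")
a=cv2.resize(i[150:400,200:420],None,fx=1.8,fy=2.4);a=a[:600]
b=cv2.resize(t[180:245,350:480],None,fx=3,fy=3,interpolation=cv2.INTER_CUBIC)
c=np.zeros((600,800,3),np.uint8);c[:a.shape[0],:a.shape[1]]=a;c[:b.shape[0],400:400+b.shape[1]]=b
cv2.imwrite("pics/fin.png",c)
# green mask of clear face, corners in full-res scene
v=cams.get_image("scene");h=cv2.cvtColor(v,cv2.COLOR_BGR2HSV);m=cv2.inRange(h,(55,70,30),(90,255,255));m[:,:355]=0;m[:,380:]=0;m[:245]=0;m[285:]=0
cs,_=cv2.findContours(m,0,2);k=max(cs,key=cv2.contourArea)
q=cv2.approxPolyDP(k,2,True)[:,0];print("green corners crop",((q-[290,200]+.5)*4-.5).tolist(),cv2.contourArea(k))
print("pred clear face",[f(x,-.017,z) for x,z in((-.0105,.071),(.0105,.071),(.0105,.045),(-.0105,.045))])
```

```text
plate [417.2 527.9] [ 60.  255.4] head top [array([444.6, 258.9]), array([525.9, 311.1]), array([450.3, 384.4]), array([368.2, 327.5])]
per mm: gx [ 1.3 -1.1] gy [-1.5 -1.1] x10 [ 13.2 -11. ] [-15.3 -10.7] [  1.  -13.6]
green corners crop [[329.5, 217.5], [309.5, 233.5], [305.5, 309.5], [321.5, 297.5]] 89.0
pred clear face [array([295.8, 286.8]), array([324.1, 263. ]), array([320.5, 298.6]), array([292.9, 322.4])]
```

View pics/fin.png

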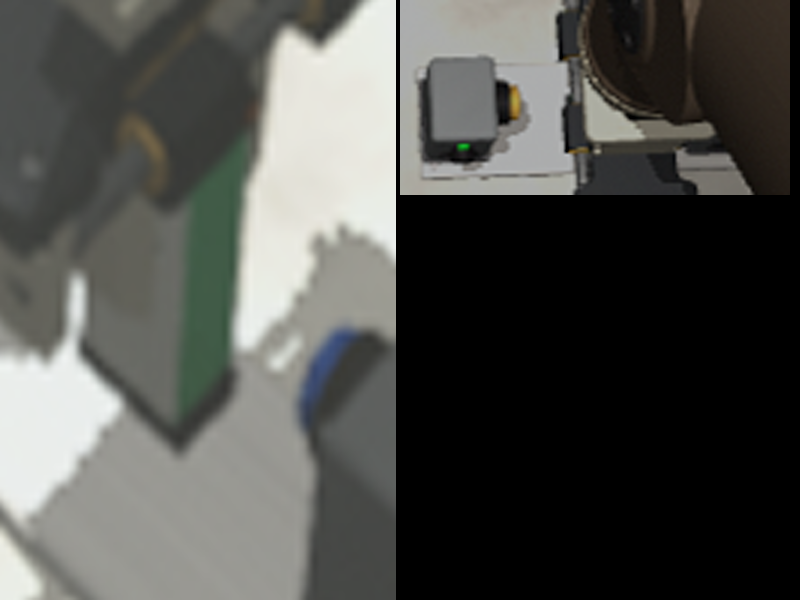

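The cell hangs between the snouts, with its lower foot corner at `in.png` px (300,337), its green clear face toward the receiver and nothing touching. I'll refine the gauge centre from both cameras using the head tops in the first, unobstructed pictures.

Run:
```python
from h import *
seeds={"top":((371,208),(455,205)),"scene":((327,229),(401,271))}
g=np.radians(95.64);gy=np.array([np.cos(g),np.sin(g),0]);gx=np.array([gy[1],-gy[0],0]);O=np.array([.461,.1824,0])
for n,ss in seeds.items():
    im=cv2.bilateralFilter(cv2.imread(f"pics/{n}0.png"),5,20,3);C=[]
    for sd in ss:
        m=np.zeros((402,642),np.uint8);cv2.floodFill(im.copy(),m,sd,0,(14,)*3,(14,)*3,4|(255<<8)|cv2.FLOODFILL_MASK_ONLY|cv2.FLOODFILL_FIXED_RANGE)
        m=m[1:-1,1:-1];k=cv2.convexHull(max(cv2.findContours(m,0,2)[0],key=cv2.contourArea))
        mm=cv2.moments(k);c=(mm["m10"]/mm["m00"],mm["m01"]/mm["m00"]);X=onz(n,c,.102);C.append(X);print(n,sd,im[sd[1],sd[0]],"area",mm["m00"],np.round(c,2),np.round(X,4),cv2.boundingRect(k))
    d=C[0]-C[1];M=(C[0]+C[1])/2-O;print(" span",np.linalg.norm(d),"az",np.degrees(np.arctan2(d[1],d[0])),"off gx,gy mm",M@gx*1e3,M@gy*1e3)
# standing cell, cap-top orange patch in both pictures taken after release; TCP then grasped it at .5438,.4286
for n,box in(("top",(250,340,100,200)),("scene",(290,340,170,200))):
    t=cv2.imread("pics/rt.png" if n=="top" else "pics/rs.png");h=cv2.cvtColor(t,cv2.COLOR_BGR2HSV);m=cv2.inRange(h,(4,110,80),(22,255,255))
    z=np.zeros_like(m);z[box[2]:box[3],box[0]:box[1]]=m[box[2]:box[3],box[0]:box[1]]
    k=max(cv2.findContours(z,0,2)[0],key=cv2.contourArea);mm=cv2.moments(k);X=onz(n,(mm["m10"]/mm["m00"],mm["m01"]/mm["m00"]),.09)
    print(n,"cap",cv2.contourArea(k),np.round(X,4),"minus TCP in gx,gy mm",(X-[.5438,.4286,.09])@gx*1e3,(X-[.5438,.4286,.09])@gy*1e3)
```

```text
top (371, 208) [105 105 104] area 790.0 [374.71 214.18] [0.449  0.2664 0.102 ] (360, 199, 33, 32)
top (455, 205) [96 97 95] area 552.5 [465.09 209.01] [0.4708 0.0896 0.102 ] (453, 196, 25, 27)
 span 0.17809403419810957 az 97.04948803027311 off gx,gy mm -1.540855830115129 -4.276438469398935
scene (327, 229) [121 122 118] area 336.5 [327.02 229.87] [0.452  0.2718 0.102 ] (312, 220, 31, 21)
scene (401, 271) [120 121 117] area 517.0 [402.4  280.28] [0.47   0.0875 0.102 ] (385, 267, 36, 28)
 span 0.18510975654524425 az 95.57604449848955 off gx,gy mm -0.2934857133237222 -2.746065288572793
top cap 92.5 [0.5441 0.4278 0.09  ] minus TCP in gx,gy mm 0.17551448466243386 -0.8053264782203604
scene cap 34.5 [0.5462 0.4257 0.09  ] minus TCP in gx,gy mm 2.0814536050586527 -3.079738760735591
```

The top view puts the gauge at 0 mm and the scene view at about −2 mm in gauge x. I'll take the middle with a small final shift.

drive_tool --commands '[[[0, 0, 0], [0, -0.08, 0.03], -1], [[0, 0, 0], [0, -0.16, 0.05], -1], [[0, 0, 0], [0, -0.16, 0.05], -1], [[0, 0, 0], [0, -0.16, 0.05], -1], [[0, 0, 0], [0, -0.16, 0.05], -1], [[0, 0, 0], [0, -0.16, 0.05], -1]]'

```text
clock: 21.42
position: [0.4592, 0.1815, 0.0729]
ee_rot: [2.11, 2.327, -0.001]
force: [0.8, -0.2, -1.5]
width: 0.282
gripper_force: 20.0
```

Run:
```python
from st import *
print(s["force"],s["gripper_force"],s["clock"]);move((.460,.1823,.0738),tool(np.radians(95.64),0))
from cell import job
print(job.sign_off())
```

```text
[-0.79  0.44  0.41  2.08 -0.27  0.67 -0.11] 0.2815826353752762 [ 0.  0. -0. -0. -0. -0. -0.]
az,tilt -102.66526746116514 0.0453047934291838 tooly [ 0.995  0.098 -0.   ] pos [0.4592 0.1815 0.0729]
[ 0.76876713 -0.17904359 -1.50649397] 19.955072700977325 21.4167
turn [-0.     0.001 -0.   ] shift cm [ 0.07  0.09 -0.09]
the job is handed in; nothing more can be done
None
```

I stood the cell upright cap up and released it, then re-gripped it by its frosted faces and handed the job in at 21.4 s with it held upright mid-gauge, square to the light; centring is good to about 2 mm (the two cameras disagreed by that much on the gauge), and I did no final check on the dish and loupe, though the arm never worked near them.

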